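Post the jewellery case through the sprung flap of the sold-goods box

TASK

This small black jewellery case is sold: push it into the sold-goods drop box. With one finger push the sprung flap open and keep it open, and with the other finger push the case along its groove past the open flap until it drops into the bin; then withdraw so that the flap shuts by itself. Only push the case, never lift it or use it to barge the flap open, and do not disturb the crockery and other things around.

Things in the scene. Friction and masses are not known exactly. Their poses are not given: they have to be found in the camera images.
- case: Closed black jewellery case with a thin brass seam, a block 50 (x) by 58 (y) by 34 mm high, about 120 g (may vary by 30 %). Origin: centre of its underside, z up. It lies in the groove on the drop box's ledge, long side across the groove, 35 to 85 mm short of the flap.
- dropbox: Grey drop box fixed to the table, 470 (x) by 190 mm (y). Origin: on the table, under the middle of the threshold, where the ledge ends and the bin begins; +x points from the ledge into the bin, away from the robot (yaw up to 0.35), y left, z up. Ledge: x -200 to 0, y -95 to 95, top at z 95. Posts at x 0, y 87 and y -89, up to z 155. Nothing is above the ledge or the flap.
- threshold (a point): Point on the ledge's end edge at the middle of the groove: drop box x 0, y -48, z 95. The groove runs along x, y -83 to -14, between a right guide (y -95 to -83, 22 mm above the ledge) and a low left rib (y -14 to -8, 7 mm above the ledge, ending 15 mm before the edge). Left of the rib the ledge is clear: a finger can travel there or over the rib, beside the case.
- bin (a point): Middle of the bin's floor, drop box x 131, y 0, z 8. The bin spans x 0 to 262, y -87 to 87; walls 8 mm thick, up to z 100; open above from x 0 to 170, roofed at z 100 beyond. The case tips over the threshold edge and drops 87 mm to this floor.
- flap (a joint): Angle of the sprung flap, rad: 0 shut across the threshold, growing as its free end swings into the bin, stop at 1.45. Upright aluminium panel 5 mm thick, z 99 to 152, upright hinge at drop box x 0, y 80, reaching to y -77 when shut. The spring shuts it with 0.15 N m plus 0.10 N m per rad (3 to 5 N 50 mm from the hinge); let go, it shuts by itself within about a second.
- flap_hinge (a point): On the flap's hinge axis at mid-height of the panel (z 125.5).
- flap_edge (a point): Middle of the flap's free end, 157 mm from the hinge axis; moves with the flap.
- eggcup: White egg cup, 44 mm across, 45 high, standing on the left near corner of the ledge (drop box x -175 to -135, y 62 to 72). Origin: centre of its underside. Leave alone.
- teacup: Blue cup with a handle, 80 mm across, 65 high, on the table left of the drop box. Origin: centre of its underside. Leave alone.
- tumbler: Glass tumbler, 66 mm across, 85 high, on the table right of the drop box. Origin: centre of its underside. Leave alone.
- pepperpot: White pepper pot with a steel cap, 40 mm across, 75 high, on the table right of the bin. Origin: centre of its underside. Leave alone.
- sugarbowl: White bowl, 110 mm across, 60 high, on the table far left. Origin: centre of its underside. Leave alone.
- spooncase: Flat wooden spoon case 50 by 150 by 22 mm on the table far right. Origin: centre of its underside. Leave alone; it is not the sold case.
- horse: Brown model horse on a wooden plinth, 60 by 130 mm, about 135 high, on the table far left. Origin: centre of its underside. Leave alone.
Mind the look-alikes: they are no part of the job. Of the things shaped like the case, the black one is meant.

How it is judged:
On the way, in this order (a step that is already met when the one before it is completed fails the run):
1. a finger has pushed the flap open by more than 0.15 rad while the case is still in front of it (value of joint flap above 0.15 rad and contact force between the fingers and flap above 0.3 N and x of case in the frame of dropbox below -0.02 m), for 0.05 s.
2. a finger keeps the flap open by more than 0.35 rad, the case not pressing on it, as the middle of the case comes to the threshold (value of joint flap above 0.35 rad and contact force between the fingers and flap above 0.3 N and x of case in the frame of dropbox above -0.005 m and contact force between case and flap below 0.5 N), for 0.05 s.
At the end, for the whole second after the job is handed in: The case lies at rest inside the bin (its origin within the bin walls, below 85 mm) and the flap has shut by itself (under 0.06 rad) (x of case in the frame of dropbox between 0 and 0.262 m and y of case in the frame of dropbox between -0.09 and 0.09 m and height (world z) of case below 0.085 m and linear speed of case below 0.02 m/s and value of joint flap below 0.06 rad); the robot touches nothing.
It fails at once if the case is lifted more than 15 mm off the ledge (height (world z) of case above 0.11 m).
It fails at once if a bystander is moved by more than 20 mm (distance of any of eggcup, teacup, tumbler, pepperpot, sugarbowl, spooncase, horse from where it was at the start of the episode above 0.02 m).
It also fails if it takes over 35 s, if anything falls off the work surface, if the arm or the gripper's body presses on something with over 40 N, if the wrist force passes 120 N, or if a joint passes its speed limit or range.

ROBOT

A 6-joint arm with a two-finger parallel gripper is mounted at the origin on the work surface. World frame = base frame: x ahead of the robot, y to its left, z up, the work surface at z = 0. Lengths are in m, angles in rad, forces in N, time in s.
With the tool pointing down it reaches from about 0.325 to 0.775 m from the base axis. Payload 5.5 kg.
Tool frame: the origin (TCP) lies at the very end of the fingers, on their centre line; the grasp point (between the pads) lies 19 mm behind it; z points along the fingers, y is the line along which they close (so a half turn about z gives the same grasp; the last joint's range is limited). The gripper opens to 88 mm and grips with 3 to 60 N. Pads are 20 mm wide; open, the fingers measure 115 mm over their backs; the gripper's body (75 mm by 178 mm) begins 61 mm behind the grasp point.
Start: joints at [-1.36, 0.091, 1.231, -0, 1.82, -0.057], TCP at [0.159, -0.579, 0.223] pointing down, gripper open.
Joint ranges: [-2.87, 2.87], [-0.86, 2.18], [0.17, 2.46], [-1.51, 4.65], [0.06, 2.69], [-2.65, 2.65]. Speed limits (rad/s): [2.57, 2.57, 3.01, 3.14, 3.14, 3.14].

INTERFACE

Orientations are given as a rotation vector (axis times angle).
In Python, from cell import env gives the robot as it stands.
- The arm moves only by the shell command python3 -m inch 'ROWS'. ROWS is JSON, a list of rows, each a list of 7 numbers: the finger opening in cm, from 0 to 8.78, then the shift along the world's x, y, z in cm, then the turn, a rotation vector about the world's x, y, z in degrees. In form: [[jaw, tx, ty, tz, rx, ry, rz], ...]. A call has 1 to 20 rows; each row is the pose to reach, as a shift and turn from the pose commanded when the call began; what a row does not reach only later rows make up. A row lasts 1/10 s, in which the tool goes at most 50 mm and 8.59 degrees, less where a joint would pass 70% of its speed; a pose out of reach is approached as far as the arm can. A call with a gripper value outside its range is refused whole. The fingers move at their own pace and stop on an object; the grip force is fixed at half the most. Time passes only in rows, so rows that repeat a pose let the fingers close. It gives the time, the measured TCP pose, the force, the opening and the grip force at its end, in the units of the state.
- env.observe(): the state, without advancing time (a new reading comes with each control period).
- env.snapshot(name): name is "scene" or "top" or "wrist"; returns a dict with "image" (400x640x3 uint8, red, green, blue), "camera_matrix" (3x3 intrinsics, pixels), "distortion" ([k1, k2, p1, p2, k3] as OpenCV has them; the pictures are not rectified), "world_from_camera" (4x4, takes a point from camera to world coordinates). Camera axes: x right, y up, looking along -z (the intrinsics and any distortion apply to the point x, -y, -z); pixel columns grow to the right and rows downward; lengths in m; the calibration is good to about 2 mm. A picture is of the moment at which its call begins. There is no depth.
- env.finish_job(): hands the job in; it is judged then, once.
The state is a dict: "t": time; "joint_positions": joint angles; "joint_vel": joint speeds; "effort": joint torques, N m; "tcp_pos": TCP position; "orientation": TCP orientation; "contact_force": force on the tool from outside, world axes, zero at the start; "torque": the same for the moment, N m; "opening": finger opening in m; "gripper_force": force on a finger pad.
Only numpy, scipy, OpenCV 4.12 (cv2) and the standard library are available. Lean on these libraries where they do the work, as an engineer would, in place of code of your own. Each camera call takes 0.05 s, during which the arm holds its last target. There are 200 camera calls.

## Working session

There is one attempt and no reset: what is moved stays moved. The work goes in short steps, Python scripts to look and compute and a shell command to move; the robot and the scene stay as the last step left them, time stands still between calls to the robot, and variables do not carry over. Pictures are saved under pics/ and viewed, at most 10 in all, crops included, and the job is handed in when it is done.

```bash
ls; mkdir -p pics; cat > h.py <<'E'
import numpy as np, cv2
from cell import env
def snap(n,f=None):
    s=env.snapshot(n)
    if f: cv2.imwrite('pics/'+f,s["image"][:,:,::-1])
    return s
def ray(s,uv):
    p=cv2.undistortPoints(np.array([[uv]],float),np.array(s["camera_matrix"]),np.array(s["distortion"]))[0,0]
    T=np.array(s["world_from_camera"]); return T[:3,3],T[:3,:3]@np.array([p[0],-p[1],-1])
def onz(s,uv,z):
    o,d=ray(s,uv); return o+d*(z-o[2])/d[2]
def proj(s,P):
    T=np.linalg.inv(np.array(s["world_from_camera"])); c=(T[:3,:3]@np.atleast_2d(P).T).T+T[:3,3]
    c=c*[1,-1,-1]
    return cv2.projectPoints(c,np.zeros(3),np.zeros(3),np.array(s["camera_matrix"]),np.array(s["distortion"]))[0][:,0]
E
python3 - <<'E'
from h import *
for n in("top","scene"):
    s=snap(n,n+"0.png"); print(n,np.round(s["world_from_camera"],3).tolist())
E
```

```text
pics
top [[0.003, 0.994, -0.109, 0.377], [-1.0, 0.001, -0.014, -0.039], [-0.013, 0.109, 0.994, 1.542], [0.0, 0.0, 0.0, 1.0]]
scene [[0.324, -0.634, 0.702, 1.366], [0.946, 0.206, -0.251, -0.341], [0.015, 0.745, 0.666, 0.899], [0.0, 0.0, 0.0, 1.0]]
```

View pics/top0.png

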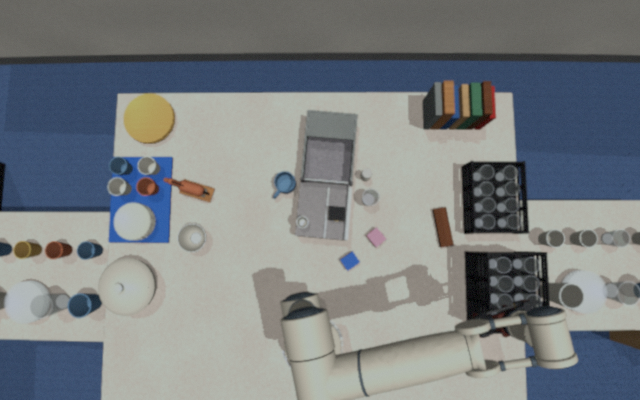

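View pics/scene0.png

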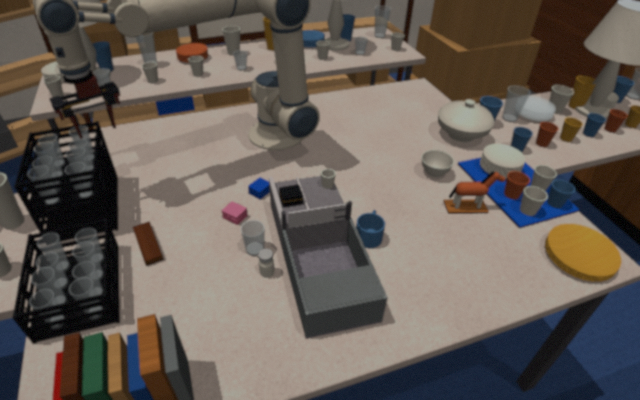

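The top view shows the drop box (about 297-357, 111-240) with its bin end up in the picture. Case-shaped things are black at (337,213) in the groove, blue at (349,261) and pink at (375,237). Only the first is black and lies in the groove, so it is the sold case. I'll confirm it in an enlarged crop.

```bash
python3 - <<'E'
from h import *
s=snap("top"); im=s["image"][100:250,285:395,::-1]
cv2.imwrite('pics/crop1.png',cv2.resize(im,None,fx=4,fy=4,interpolation=cv2.INTER_CUBIC))
g=s["image"].max(2).astype(int)
m=np.zeros(g.shape,np.uint8); m[200:228,322:352]=(g[200:228,322:352]<50)
c=max(cv2.findContours(m,0,1)[0],key=cv2.contourArea); r=cv2.minAreaRect(c); print(r)
print([onz(s,p,.129).round(4).tolist() for p in [r[0],*cv2.boxPoints(r)]])
E
```

```text
((336.413818359375, 213.0345001220703), (13.785551071166992, 10.962004661560059), 4.763640880584717)
[[0.4864, -0.0885, 0.129], [0.469, -0.0626, 0.129], [0.5078, -0.0658, 0.129], [0.5038, -0.1145, 0.129], [0.4651, -0.1111, 0.129]]
```

View pics/crop1.png

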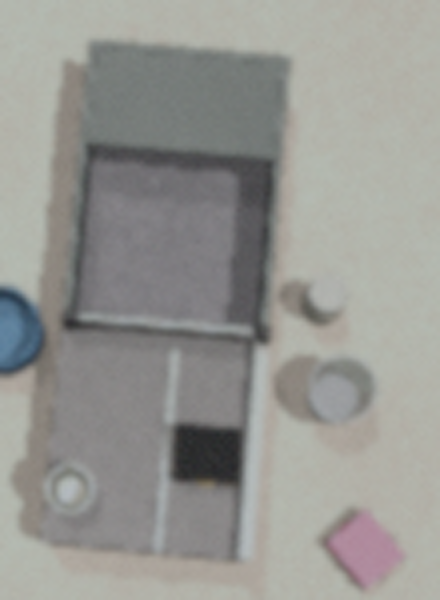

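The crop shows the black case with a brass seam in the groove at crop (207,453). The flap runs from crop (75,322) to (255,331), and the far roof corners are at (91,42) and (290,57). I'll fit the box pose from these corners.

```bash
cat >> h.py <<'E'
def fit(s,uv,M):
    # rigid xy pose of box from pixels with known model points (x,y,z)
    W=np.array([onz(s,p,m[2])[:2] for p,m in zip(uv,M)]); M=np.array(M)[:,:2]
    a,b=W-W.mean(0),M-M.mean(0)
    th=np.arctan2((b[:,0]*a[:,1]-b[:,1]*a[:,0]).sum(),(a*b).sum())
    R=np.array([[np.cos(th),-np.sin(th)],[np.sin(th),np.cos(th)]]); t=W.mean(0)-R@M.mean(0)
    return t,th,W-(M@R.T+t)
E
python3 - <<'E'
from h import *
s=snap("top")
uv=[(285+a/4-.4,100+b/4-.4) for a,b in [(91,42),(290,57),(45,543),(251,560),(75,320),(266,331)]]
M=[(.27,.095,.1),(.27,-.095,.1),(-.2,.095,.095),(-.2,-.095,.117),(0,.087,.155),(0,-.089,.155)]
t,th,r=fit(s,uv,M); print(t,th,r.round(4).tolist())
R=np.array([[np.cos(th),-np.sin(th)],[np.sin(th),np.cos(th)]])
for P in [(.4864,-.0885),(.4649,-.0868)]: print("case",R.T@(np.array(P)-t))
s2=snap("scene")
pts=[(*(R@np.array(m[:2])+t),m[2]) for m in M]; print(proj(s2,pts).round(0).tolist())
E
```

```text
[ 0.59785688 -0.05302708] -0.08222059344413446 [[-0.0017, -0.0018], [-0.0008, 0.0024], [0.0017, -0.0013], [0.0023, 0.0038], [-0.0031, -0.0056], [0.0017, 0.0024]]
case [-0.10816704 -0.04450681]
case [-0.12973403 -0.04457831]
[[387.0, 297.0], [305.0, 314.0], [329.0, 173.0], [267.0, 177.0], [348.0, 202.0], [282.0, 212.0]]
```

```bash
python3 - <<'E'
from h import *
from scipy.spatial.transform import Rotation as Ro
o=env.observe(); R=Ro.from_rotvec(o["orientation"]).as_matrix(); print(o["t"],o["tcp_pos"],R.round(3).tolist(),o["opening"],o["contact_force"])
th=-.0822;t=np.array([.5979,-.0530]);B=np.array([[np.cos(th),-np.sin(th)],[np.sin(th),np.cos(th)]])
w=B@[-.135,-.010]+t; print(w,((w-np.array(o["tcp_pos"])[:2])*100).round(2))
y=np.degrees(np.arctan2(R[1,1],R[0,1])); print("ty angle",y,"turn to",45+np.degrees(th)-y)
E
```

```text
0.25 [ 0.15873775 -0.57850354  0.22212958] [[0.964, 0.265, -0.0], [0.265, -0.964, 0.001], [0.0, -0.001, -1.0]] 0.08784410019050644 [ 0.67467835 -0.2524158   0.40932506]
[ 0.46253476 -0.05188173] [30.38 52.66]
ty angle -74.65892836762295 turn to 114.94921529164759
```

```bash
python3 -m inch '[[8.78,1,2,2,0,0,4],[8.78,3,5,3,0,0,10],[8.78,5,8.5,4,0,0,18],[8.78,7,12,4,0,0,26],[8.78,9,15.5,4,0,0,34],[8.78,11,19,4,0,0,42],[8.78,13,22.5,4,0,0,50],[8.78,15,26,4,0,0,58],[8.78,17,29.5,4,0,0,66],[8.78,19,33,4,0,0,74],[8.78,21,36.5,4,0,0,82],[8.78,23,40,4,0,0,90],[8.78,25,43.5,4,0,0,97],[8.78,27,47,4,0,0,104],[8.78,29,50,4,0,0,110],[8.78,30,52,4,0,0,114],[8.78,30.4,52.7,4,0,0,115],[8.78,30.4,52.7,4,0,0,115],[8.78,30.4,52.7,4,0,0,115]]'
python3 - <<'E'
from h import *
s=snap("wrist","w1.png"); print(np.round(s["world_from_camera"],3).tolist()); o=env.observe(); print(o["tcp_pos"],o["orientation"],o["opening"])
th=-.0822;t=np.array([.5979,-.0530]);B=np.array([[np.cos(th),-np.sin(th)],[np.sin(th),np.cos(th)]])
M=[(-.2,-.014,.102),(-.2,-.083,.117),(0,-.077,.152),(-.133,-.0165,.129),(-.133,-.0745,.129),(-.083,-.0165,.129)]
print(proj(s,[(*(B@np.array(m[:2])+t),m[2]) for m in M]).round(0).tolist())
E
```

```text
t: 2.15
tcp_pos: [0.4625, -0.0524, 0.2627]
orientation: [1.322, 2.85, -0.001]
contact_force: [-0.7, 0.6, 0.7]
opening: 0.0876
gripper_force: 0.0
[[0.764, -0.617, -0.19, 0.412], [0.645, 0.73, 0.225, 0.009], [-0.0, -0.294, 0.956, 0.424], [0.0, 0.0, 0.0, 1.0]]
[ 0.46241552 -0.05261263  0.26275922] [ 1.32250897e+00  2.84939898e+00 -5.88709953e-04] 0.08785672783056231
[[268.0, 131.0], [213.0, 189.0], [377.0, 345.0], [320.0, 193.0], [274.0, 238.0], [360.0, 232.0]]
```

View pics/w1.png

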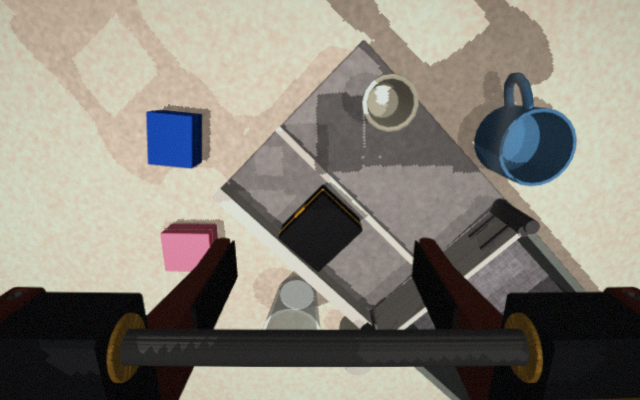

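The wrist picture shows the box turned about 45°. The case top is near (320,228), its near edge runs from (322,185) to (279,231), the rib's near end is at (279,129), the ledge's near left corner at (363,41), and the left post near (515,215). I'll enlarge it to read the corners.

```bash
python3 - <<'E'
import cv2
im=cv2.imread('pics/w1.png')[30:330,200:560]
im=cv2.convertScaleAbs(im,alpha=1.3,beta=25)
cv2.imwrite('pics/w1c.png',cv2.resize(im,(720,600),interpolation=cv2.INTER_CUBIC))
E
```

```text
(no output)
```

View pics/w1c.png

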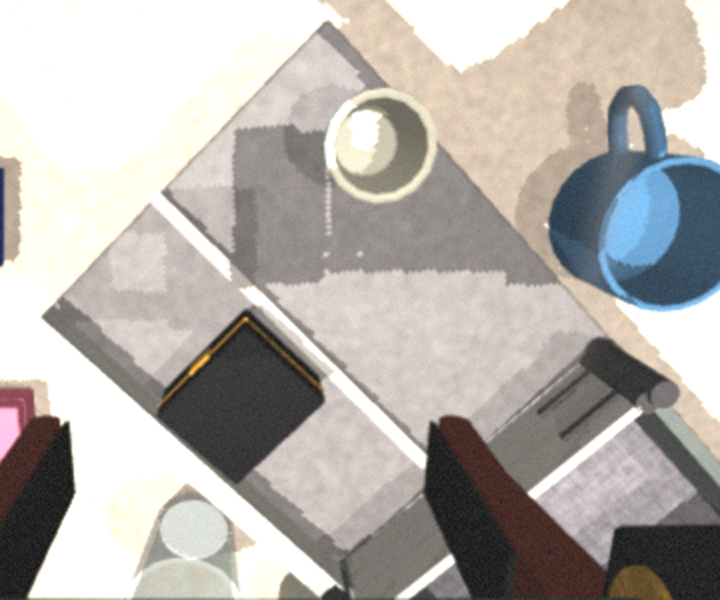

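The enlarged crop confirms the black case with its brass seam in the groove. Its top corners in the crop are (247,322), (322,393), (236,481) and (160,411), and the post top is at (657,393).

```bash
python3 - <<'E'
from h import *
s=snap("wrist")
f=lambda L:[(200+a/2-.25,30+b/2-.25) for a,b in L]
uv=f([(326,22),(152,204),(164,190),(657,393)])
M=[(-.2,.095,.095),(-.2,-.014,.102),(-.2,-.008,.102),(0,.087,.155)]
t,th,r=fit(s,uv,M); print(t,th,r.round(4).tolist())
B=np.array([[np.cos(th),-np.sin(th)],[np.sin(th),np.cos(th)]])
for p in f([(247,322),(322,393),(236,481),(160,411)]): print("case",(B.T@(onz(s,p,.129)[:2]-t)).round(4))
for p in f([(640,412),(400,597),(530,497)]): print("flap",(B.T@(onz(s,p,.152)[:2]-t)).round(4))
for p in f([(390,90)]): print("egg?",(B.T@(onz(s,(392,103),.14)[:2]-t)).round(4))
o=env.observe();print("tcp",B.T@(o["tcp_pos"][:2]-t))
w=B@[-.135,-.010]+t;print((w-o["tcp_pos"][:2])*100, "axis",B[:,0])
E
```

```text
[ 0.60159224 -0.05125246] -0.09083267810603766 [[0.0006, -0.0018], [0.0016, 0.0003], [0.0013, 0.0025], [-0.0036, -0.001]]
case [-0.1357 -0.0164]
case [-0.0896 -0.0158]
case [-0.0856 -0.073 ]
case [-0.1337 -0.0725]
flap [0.0006 0.0763]
flap [-0.0017 -0.0528]
flap [-0.0005  0.0196]
egg? [-0.1506  0.0722]
tcp [-0.138478   -0.01405669]
[0.38316346 0.37244876] axis [ 0.99587755 -0.09070783]
```

```bash
python3 -m inch '[[8.78,0,0.2,-2,0,0,0],[8.78,0,0.4,-5,0,0,0],[8.78,0,0.4,-8,0,0,0],[8.78,0,0.4,-11,0,0,0],[8.78,0,0.4,-13.5,0,0,0],[8.78,0,0.4,-15,0,0,0],[8.78,0,0.4,-15.5,0,0,0],[8.78,0,0.4,-15.5,0,0,0],[8.78,0.5,0.35,-15.5,0,0,0],[8.78,1,0.3,-15.5,0,0,0],[8.78,1.5,0.25,-15.5,0,0,0],[8.78,2,0.2,-15.5,0,0,0],[8.78,2.5,0.15,-15.5,0,0,0],[8.78,3,0.1,-15.5,0,0,0],[8.78,3.5,0.1,-15.5,0,0,0],[8.78,4,0.05,-15.5,0,0,0],[8.78,4,0.05,-15.5,0,0,0]]'
python3 - <<'E'
from h import *
s=snap("wrist","w2.png"); o=env.observe(); print(o["tcp_pos"])
E
```

```text
t: 3.95
tcp_pos: [0.5034, -0.0511, 0.1075]
orientation: [1.319, 2.851, 0.0]
contact_force: [-0.1, -0.1, -0.3]
opening: 0.0876
gripper_force: 0.0
[ 0.50315736 -0.05109921  0.10741685]
```

View pics/w2.png

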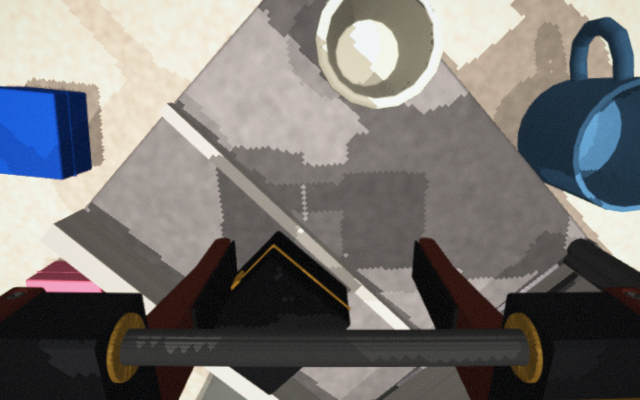

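```bash
python3 -m inch '[[8.78,0.5,-0.05,0,0,0,0],[8.78,1,-0.1,0,0,0,0],[8.78,1.5,-0.15,0,0,0,0],[8.78,2,-0.2,0,0,0,0],[8.78,2.5,-0.2,0,0,0,0],[8.78,3,-0.25,0,0,0,0],[8.78,3.5,-0.3,0,0,0,0],[8.78,4,-0.35,0,0,0,0],[8.78,4.5,-0.4,0,0,0,0],[8.78,5,-0.45,0,0,0,0],[8.78,5.5,-0.5,0,0,0,0],[8.78,6,-0.55,0,0,0,0],[8.78,6.3,-0.55,0,0,0,0],[8.78,6.3,-0.55,0,0,0,0]]'
python3 - <<'E'
from h import *
s=snap("wrist"); a=s["image"][:,:,::-1]
t=snap("top")["image"][100:250,285:395,::-1]; c=snap("scene")["image"][150:350,220:420,::-1]
cv2.imwrite('pics/c3.png',np.hstack([cv2.resize(a,(480,300)),cv2.resize(c,(300,300),interpolation=cv2.INTER_CUBIC)]))
E
```

```text
t: 5.4
tcp_pos: [0.5659, -0.0563, 0.1075]
orientation: [-1.318, -2.851, -0.0]
contact_force: [-3.2, 1.5, -0.3]
opening: 0.0876
gripper_force: 1.5
```

View pics/c3.png

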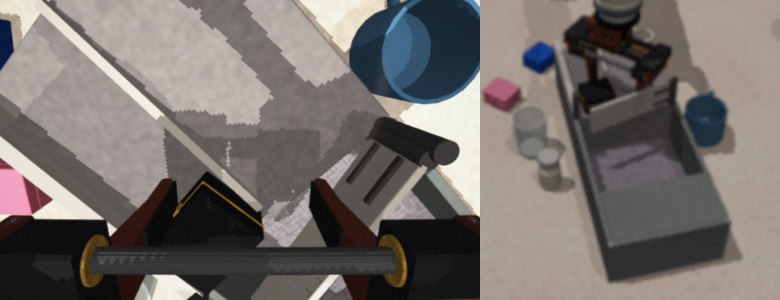

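The flap is opened by the right finger (wrist view about (330,200)), and the case sits by the left finger, short of the flap. I'll keep pushing.

```bash
python3 -m inch '[[8.78,0.4,-0.05,0,0,0,0],[8.78,0.8,-0.05,0,0,0,0],[8.78,1.2,-0.1,0,0,0,0],[8.78,1.6,-0.15,0,0,0,0],[8.78,2,-0.2,0,0,0,0],[8.78,2.4,-0.2,0,0,0,0],[8.78,2.8,-0.25,0,0,0,0],[8.78,3.2,-0.3,0,0,0,0],[8.78,3.6,-0.35,0,0,0,0],[8.78,4,-0.35,0,0,0,0],[8.78,4.4,-0.4,0,0,0,0],[8.78,4.8,-0.45,0,0,0,0],[8.78,5.2,-0.45,0,0,0,0],[8.78,5.6,-0.5,0,0,0,0],[8.78,6,-0.55,0,0,0,0],[8.78,6,-0.55,0,0,0,0],[8.78,6,-0.55,0,0,0,0]]'
python3 - <<'E'
from h import *
a=snap("wrist")["image"][:,:,::-1]; c=snap("scene")["image"][150:350,220:420,::-1]
cv2.imwrite('pics/c4.png',np.hstack([cv2.resize(a,(480,300)),cv2.resize(c,(300,300),interpolation=cv2.INTER_CUBIC)]))
E
```

```text
t: 7.25
tcp_pos: [0.6261, -0.0628, 0.1077]
orientation: [1.32, 2.85, -0.001]
contact_force: [-2.4, -3.3, -0.3]
opening: 0.0876
gripper_force: 1.7
```

View pics/c4.png

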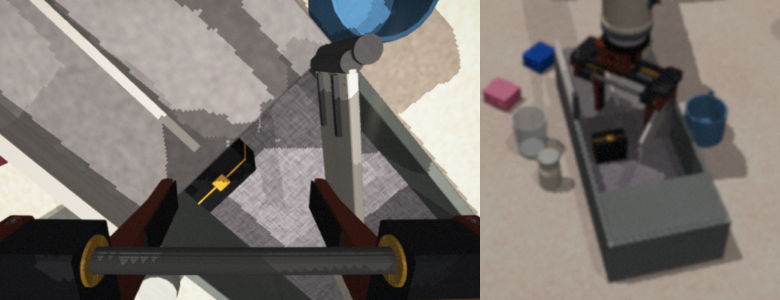

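The case is in the bin, standing on end near the threshold wall. I'll withdraw straight back, then up, and then check it.

```bash
python3 -m inch '[[8.78,-0.5,0.05,0,0,0,0],[8.78,-1.5,0.15,0,0,0,0],[8.78,-2.5,0.25,0,0,0,0],[8.78,-3.5,0.3,0,0,0,0],[8.78,-4.5,0.4,0,0,0,0],[8.78,-5.5,0.5,0,0,0,0],[8.78,-6.5,0.6,0,0,0,0],[8.78,-7.5,0.7,0,0,0,0],[8.78,-8.5,0.75,0,0,0,0],[8.78,-9.5,0.85,0,0,0,0],[8.78,-10.5,0.95,1,0,0,0],[8.78,-11,1,4,0,0,0],[8.78,-11,1,8,0,0,0],[8.78,-11,1,12,0,0,0],[8.78,-8,1,15,0,0,0],[8.78,-4,1,16,0,0,0],[8.78,0,1,16,0,0,0],[8.78,2,1,16,0,0,0],[8.78,2,1,16,0,0,0],[8.78,2,1,16,0,0,0]]'
python3 - <<'E'
from h import *
a=snap("wrist","w5.png")["image"][:,:,::-1]; c=snap("scene","s5.png")["image"][150:350,220:420,::-1]
cv2.imwrite('pics/c5.png',np.hstack([cv2.resize(a,(480,300)),cv2.resize(c,(300,300),interpolation=cv2.INTER_CUBIC)]))
E
```

```text
t: 9.35
tcp_pos: [0.6453, -0.052, 0.2671]
orientation: [-1.318, -2.85, 0.001]
contact_force: [-0.1, -0.4, 0.0]
opening: 0.0877
gripper_force: 0.0
```

View pics/c5.png

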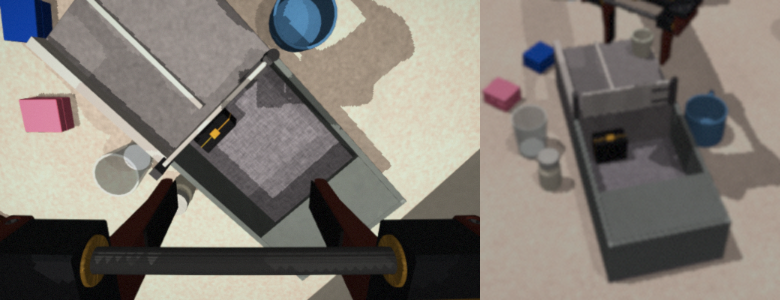

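The flap is shut, and the case stands on its front end with the brass clasp up, close to the threshold wall. I'll measure its distance from the wall, since its underside must be at x > 0.

```bash
python3 - <<'E'
from h import *
s=env.snapshot("wrist"); im=s["image"]; th=-.0908;t=np.array([.6016,-.0513]);B=np.array([[np.cos(th),-np.sin(th)],[np.sin(th),np.cos(th)]])
w=lambda x,y,z:(*(B@[x,y]+t),z)
b=lambda p,z:(B.T@(onz(s,p,z)[:2]-t)).round(4)
print("pred top face",proj(s,[w(0,-.0165,.058),w(.034,-.0165,.058),w(.034,-.0745,.058),w(0,-.0745,.058),w(0,0,.095),w(0,-.08,.152),w(0,.08,.152),w(.17,.087,.1)]).round().tolist())
h=cv2.cvtColor(im,cv2.COLOR_RGB2HSV); m=((h[...,0]>12)&(h[...,0]<32)&(h[...,1]>140)&(h[...,2]>80)).astype(np.uint8); m[:,:255]=0;m[:140]=0;m[215:]=0;m[:,330:]=0
ys,xs=np.nonzero(m); P=np.array([b((x,y),.058) for x,y in zip(xs,ys)]); print("brass",len(P),np.percentile(P,[5,25,50,75,95],axis=0).round(4).tolist())
c=im[130:220,240:340,::-1]; c=cv2.convertScaleAbs(c,alpha=1.8,beta=20); cv2.imwrite('pics/c6.png',cv2.resize(c,None,fx=6,fy=6,interpolation=cv2.INTER_CUBIC))
E
```

```text
pred top face [[280.0, 151.0], [304.0, 174.0], [266.0, 211.0], [243.0, 189.0], [288.0, 146.0], [214.0, 224.0], [356.0, 82.0], [476.0, 209.0]]
brass 223 [[0.0192, -0.0554], [0.0221, -0.0375], [0.0231, -0.032], [0.0244, -0.026], [0.0282, -0.0085]]
```

View pics/c6.png

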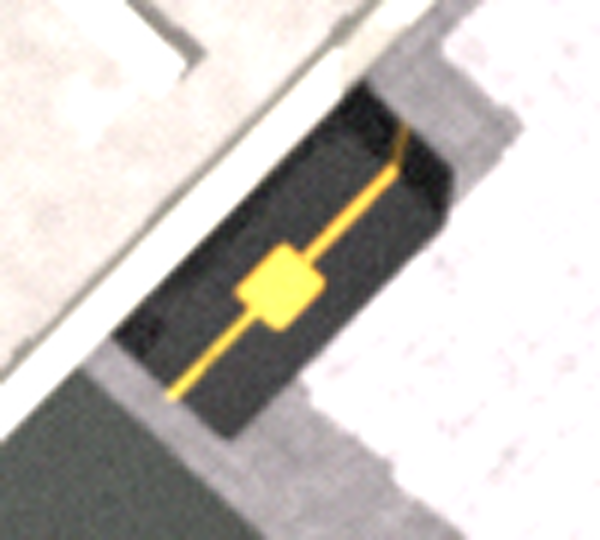

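The seam (px (306,158) to (269,197)) puts the underside at x ≈ 0 to 2 mm, flush with the threshold wall. That is too close to the x > 0 limit. I'll nudge the case away from the wall by pressing lightly on its top with closed, tilted fingertips and pushing it inward, with the gripper's body kept clear of the flap.

```bash
python3 -m inch '[[0,1,0,0,0,0,6],[0,1,0,0,0,0,14],[0,1,0,0,0,0,22],[0,1,0,0,0,0,30],[0,1,0,0,0,0,38],[0,1,0,0,0,0,45],[0,1,0,0,0,0,45]]' >/dev/null
python3 -m inch '[[0,-1,-1,0,0.5,6,0],[0,-2,-2,0,1.1,12,0],[0,-3,-3,0,1.7,19,0],[0,-4.4,-3.1,0,2.3,24.9,0],[0,-4.4,-3.1,0,2.3,24.9,0],[0,-4.4,-3.1,-4,2.3,24.9,0],[0,-4.4,-3.1,-8,2.3,24.9,0],[0,-4.4,-3.1,-12,2.3,24.9,0],[0,-4.4,-3.1,-15,2.3,24.9,0],[0,-4.4,-3.1,-17,2.3,24.9,0],[0,-4.4,-3.1,-17.7,2.3,24.9,0],[0,-4.4,-3.1,-17.7,2.3,24.9,0]]'
python3 - <<'E'
from h import *
from scipy.spatial.transform import Rotation as Ro
o=env.observe(); th=-.0908;t=np.array([.6016,-.0513]);B=np.array([[np.cos(th),-np.sin(th)],[np.sin(th),np.cos(th)]])
R=Ro.from_rotvec(o["orientation"]).as_matrix(); R[:2]=B.T@R[:2]
print(o["t"],B.T@(np.array(o["tcp_pos"])[:2]-t),o["tcp_pos"][2],R.round(2).tolist(),o["opening"],o["contact_force"])
E
```

```text
t: 11.4
tcp_pos: [0.6115, -0.0829, 0.0909]
orientation: [-0.111, -2.704, -0.03]
contact_force: [-0.5, 0.7, 0.1]
opening: 0.0003
gripper_force: 0.0
11.4 [ 0.01270295 -0.03053129] 0.09088403109793472 [[-0.91, -0.01, -0.42], [-0.01, 1.0, 0.0], [0.42, 0.0, -0.91]] 0.0002678004074440506 [-0.54350788  0.67257615  0.12794447]
```

```bash
python3 -m inch '[[0,0,0,-1,0,0,0],[0,0,0,-2,0,0,0],[0,0,0,-2.5,0,0,0],[0,0,0,-2.8,0,0,0],[0,0,0,-2.9,0,0,0],[0,0,0,-2.9,0,0,0]]' | grep -E "t:|tcp|force"; python3 -m inch '[[0,0,0,-0.1,0,0,0],[0,0,0,-0.1,0,0,0]]' | grep -E "t:|tcp|force"
```

```text
t: 12.0
tcp_pos: [0.6118, -0.0831, 0.0625]
contact_force: [-0.7, 0.6, 4.3]
gripper_force: 1.9
t: 12.2
tcp_pos: [0.6119, -0.0831, 0.0622]
contact_force: [-1.6, 1.8, 7.0]
gripper_force: 3.6
```

```bash
python3 -m inch '[[0,0.1,0,-0.1,0,0,0],[0,0.4,-0.05,-0.1,0,0,0],[0,0.8,-0.05,-0.1,0,0,0],[0,1.2,-0.1,-0.1,0,0,0],[0,1.6,-0.15,-0.1,0,0,0],[0,2,-0.2,-0.1,0,0,0],[0,2,-0.2,-0.1,0,0,0]]' | grep -E "t:|tcp|force"; cat > m.py <<'E'
from h import *
s=env.snapshot("wrist"); im=s["image"]; th=-.0908;t=np.array([.6016,-.0513]);B=np.array([[np.cos(th),-np.sin(th)],[np.sin(th),np.cos(th)]])
h=cv2.cvtColor(im,cv2.COLOR_RGB2HSV); m=((h[...,0]>12)&(h[...,0]<32)&(h[...,1]>140)&(h[...,2]>80)).astype(np.uint8)
n,_,st,c=cv2.connectedComponentsWithStats(m)
for i in range(1,n):
    if st[i,4]>15: print(c[i].round(),st[i,2:].tolist(),(B.T@(onz(s,c[i],.058)[:2]-t)).round(4))
E
python3 m.py
```

```text
t: 12.9
tcp_pos: [0.6331, -0.0849, 0.0631]
contact_force: [0.7, 2.1, 13.7]
gripper_force: 6.2
[280. 276.] [34, 6, 129] [ 0.0449 -0.0527]
[366. 275.] [29, 6, 115] [ 0.0443 -0.0095]
[318. 350.] [5, 70, 322] [ 0.0805 -0.0332]
[330. 349.] [6, 71, 342] [ 0.0803 -0.0271]
[199. 324.] [9, 18, 45] [ 0.0689 -0.0927]
[450. 324.] [8, 14, 18] [0.0679 0.0323]
```

The case slid inward upright: its seam is now at x ≈ 0.045, so the underside is about 21 mm clear of the wall. I'll lift off and verify.

```bash
python3 -m inch '[[0,0,0,0.5,0,0,0],[0,0,0,2,0,0,0],[0,0.5,0,5,0,0,0],[0,1,0,9,0,0,0],[0,1,0,13,0,0,0],[0,1,0,17,0,0,0],[0,1,0,18,0,0,0],[0,1,0,18,0,0,0],[0,1,0,18,0,0,0],[0,1,0,18,0,0,0]]' | grep -E "t:|tcp|force"; python3 m.py; python3 - <<'E'
from h import *
s=env.snapshot("wrist"); th=-.0908;t=np.array([.6016,-.0513]);B=np.array([[np.cos(th),-np.sin(th)],[np.sin(th),np.cos(th)]])
# bright flap top edge: fit against predicted line x=0, z=.152
g=cv2.cvtColor(s["image"],cv2.COLOR_RGB2GRAY)
for y in(.06,.03,0,-.03,-.06):
    v=[]
    for x in np.arange(-.03,.04,.002):
        u=proj(s,[(*(B@[x,y]+t),.152)])[0].round().astype(int); v.append(int(g[u[1],u[0]]) if 0<=u[0]<640 and 0<=u[1]<400 else -1)
    print(y,v)
E
```

```text
t: 13.95
tcp_pos: [0.6414, -0.0851, 0.2368]
contact_force: [-0.4, 1.5, -0.3]
gripper_force: 0.0
[322. 233.] [58, 12, 245] [ 0.0228 -0.0316]
[199. 325.] [9, 17, 22] [ 0.1125 -0.1496]
[318. 353.] [4, 61, 206] [ 0.1374 -0.0341]
[331. 356.] [4, 59, 188] [ 0.1397 -0.0224]
0.06 [92, 90, 92, 91, 89, 84, 84, 88, 87, 91, 73, 69, 71, 66, 101, 145, 109, 63, 45, 37, 49, 33, 32, 31, 32, 29, 31, 33, 33, 32, 35, 28, 28, 33, 30]
0.03 [140, 136, 144, 144, 141, 143, 139, 135, 141, 142, 137, 134, 118, 119, 173, 217, 204, 67, 69, 69, 41, 39, 50, 88, 89, 91, 74, 84, 122, 127, 116, 132, 122, 128, 131]
0 [142, 140, 146, 140, 140, 143, 140, 139, 136, 136, 139, 137, 125, 125, 189, 218, 196, 70, 67, 60, 43, 41, 53, 76, 83, 68, 79, 79, 124, 116, 121, 127, 122, 131, 120]
-0.03 [125, 125, 128, 124, 127, 128, 123, 124, 128, 128, 139, 143, 133, 127, 149, 201, 150, 65, 63, 57, 38, 29, 21, 20, 18, 39, 36, 151, 188, 188, 184, 48, 24, 17, 43]
-0.06 [124, 122, 121, 124, 138, 136, 140, 147, 146, 146, 146, 143, 124, 120, 178, 218, 209, 65, 64, 62, 38, 34, 41, 63, 71, 71, 63, 64, 63, 67, 64, 72, 67, 68, 67]
```

Off contact, the seam is back at x ≈ 0.023: the case had only tipped about 25° and fell back upright. I'll repeat with a longer push, past the balance point (about 34°), so that it lays itself down away from the wall.

```bash
python3 -m inch '[[0,-1,0.1,-2,0,0,0],[0,-2,0.2,-6,0,0,0],[0,-3,0.2,-10,0,0,0],[0,-3,0.2,-14,0,0,0],[0,-3,0.2,-16.5,0,0,0],[0,-3,0.2,-17.5,0,0,0],[0,-3,0.2,-17.8,0,0,0],[0,-3,0.2,-18,0,0,0],[0,-3,0.2,-18,0,0,0]]' | grep -E "t:|tcp|force"; python3 -m inch '[[0,0.1,0,0,0,0,0],[0,0.4,-0.05,0,0,0,0],[0,0.8,-0.05,0,0,0,0],[0,1.2,-0.1,0,0,0,0],[0,1.6,-0.15,0,0,0,0],[0,2,-0.2,0,0,0,0],[0,2.4,-0.2,-0.1,0,0,0],[0,2.8,-0.25,-0.3,0,0,0],[0,3.2,-0.3,-0.5,0,0,0],[0,3.6,-0.35,-0.7,0,0,0],[0,4,-0.35,-0.9,0,0,0],[0,4.4,-0.4,-1.2,0,0,0],[0,4.4,-0.4,-1.2,0,0,0]]' | grep -E "t:|tcp|force"; python3 m.py
```

```text
t: 14.95
tcp_pos: [0.6116, -0.083, 0.0626]
contact_force: [-2.1, 1.0, 8.6]
gripper_force: 4.2
t: 16.25
tcp_pos: [0.6612, -0.0877, 0.0594]
contact_force: [12.6, -1.5, 33.9]
gripper_force: 17.9
[282. 265.] [37, 5, 126] [ 0.0673 -0.0515]
[363. 266.] [30, 5, 91] [ 0.0676 -0.0117]
[318. 349.] [5, 71, 323] [ 0.1077 -0.0334]
[330. 350.] [6, 71, 346] [ 0.1079 -0.0274]
[199. 324.] [9, 18, 46] [ 0.0964 -0.0919]
[450. 324.] [8, 14, 16] [0.0954 0.031 ]
```

```bash
python3 -m inch '[[0,0.4,-0.05,0,0,0,0],[0,0.8,-0.1,0,0,0,0],[0,1.2,-0.1,0,0,0,0],[0,1.6,-0.15,0,0,0,0],[0,2,-0.2,0,0,0,0],[0,2.4,-0.2,0,0,0,0],[0,2.4,-0.2,0,0,0,0]]' | grep -E "t:|tcp|force"; python3 m.py
```

```text
t: 17.0
tcp_pos: [0.6798, -0.0891, 0.0473]
contact_force: [-0.0, 0.1, -0.5]
gripper_force: 0.0
[318. 349.] [5, 70, 324] [ 0.123 -0.033]
[330. 350.] [6, 71, 330] [ 0.123  -0.0273]
[199. 324.] [9, 18, 46] [ 0.1124 -0.0873]
```

```bash
python3 -m inch '[[0,0,0,2,0,0,0],[0,0,0,6,0,0,0],[0,0,0,10,0,0,0],[0,0,0,14,0,0,0],[0,-2,0,18,0,0,0],[0,-4,0,19,0,0,0],[0,-4,0,19,0,0,0],[0,-4,0,19,0,0,0],[0,-4,0,19,0,0,0]]' | grep -E "t:|tcp|force"; python3 m.py; python3 - <<'E'
from h import *
th=-.0908;t=np.array([.6016,-.0513]);B=np.array([[np.cos(th),-np.sin(th)],[np.sin(th),np.cos(th)]])
s=env.snapshot("wrist"); cv2.imwrite('pics/w7.png',s["image"][:,:,::-1])
g=s["image"].max(2)
for z in(.042,):
  for x in np.arange(0,.13,.006):
    print(round(x,3),[int(g[tuple(u[::-1])]) for u in proj(s,[(*(B@[x,y]+t),z) for y in np.arange(.07,-.08,-.01)]).round().astype(int).clip(0,399)])
E
```

```text
t: 17.95
tcp_pos: [0.64, -0.0891, 0.2355]
contact_force: [0.1, -0.2, 0.3]
gripper_force: 0.0
[199. 325.] [9, 17, 22] [ 0.1111 -0.1532]
[318. 353.] [5, 61, 217] [ 0.1364 -0.0383]
[331. 355.] [4, 61, 190] [ 0.1376 -0.0265]
0.0 [41, 41, 41, 41, 44, 43, 42, 39, 36, 36, 36, 41, 41, 35, 39, 44]
0.006 [84, 84, 84, 85, 80, 84, 84, 86, 70, 67, 71, 83, 90, 71, 70, 68]
0.012 [86, 86, 83, 82, 88, 79, 84, 88, 68, 67, 71, 82, 90, 79, 78, 66]
0.018 [90, 90, 90, 92, 127, 95, 80, 119, 99, 73, 109, 83, 68, 73, 76, 67]
0.024 [132, 132, 132, 136, 137, 148, 123, 130, 107, 120, 118, 110, 115, 66, 69, 71]
0.03 [130, 130, 130, 130, 130, 145, 134, 137, 117, 61, 52, 60, 61, 73, 61, 66]
0.036 [133, 133, 133, 132, 129, 131, 128, 124, 120, 58, 15, 58, 62, 52, 66, 63]
0.042 [149, 149, 149, 137, 137, 128, 139, 83, 32, 59, 16, 58, 60, 25, 70, 74]
0.048 [146, 146, 146, 136, 135, 131, 141, 96, 40, 57, 16, 52, 59, 31, 70, 67]
0.054 [132, 132, 130, 118, 109, 145, 140, 79, 39, 55, 17, 61, 54, 33, 69, 65]
0.06 [78, 73, 73, 82, 81, 131, 136, 84, 57, 57, 19, 58, 59, 31, 72, 69]
0.066 [85, 80, 80, 92, 83, 145, 132, 92, 55, 57, 16, 59, 59, 59, 70, 73]
0.072 [93, 94, 94, 85, 92, 151, 135, 84, 37, 56, 10, 57, 60, 55, 69, 82]
0.078 [90, 90, 90, 89, 85, 149, 135, 56, 40, 37, 11, 47, 59, 55, 69, 85]
0.084 [14, 14, 14, 10, 8, 17, 15, 14, 17, 15, 8, 22, 14, 13, 23, 21]
0.09 [12, 12, 12, 15, 11, 15, 11, 16, 15, 11, 8, 17, 16, 15, 19, 23]
0.096 [18, 18, 18, 5, 15, 16, 14, 12, 14, 14, 6, 23, 13, 17, 21, 19]
0.102 [12, 12, 12, 11, 10, 14, 11, 17, 16, 10, 14, 25, 9, 18, 4, 23]
0.108 [14, 14, 14, 10, 13, 9, 13, 13, 14, 17, 27, 64, 15, 15, 14, 20]
0.114 [11, 11, 11, 11, 9, 15, 10, 8, 15, 10, 21, 94, 14, 14, 15, 12]
0.12 [9, 9, 9, 12, 15, 9, 15, 10, 8, 14, 28, 98, 10, 16, 11, 11]
0.126 [9, 9, 9, 17, 13, 14, 14, 15, 14, 9, 41, 119, 15, 18, 18, 16]
```

The floor now shows where the case stood, and the case lies at x ≈ 0.03 to 0.08 with no brass visible, so its underside faces up. I'll do a final flap check and hand in.

```bash
python3 - <<'E'
from h import *
th=-.0908;t=np.array([.6016,-.0513]);B=np.array([[np.cos(th),-np.sin(th)],[np.sin(th),np.cos(th)]])
s=env.snapshot("wrist"); g=cv2.cvtColor(s["image"],cv2.COLOR_RGB2GRAY); xs=np.arange(-.015,.02,.001); ok=True
for y in(.03,0,-.03,-.06):
    u=proj(s,[(*(B@[x,y]+t),.152) for x in xs]).round().astype(int); k=xs[np.argmax(g[u[:,1],u[:,0]])]; print(y,k.round(4)); ok&=abs(k)<.006
o=env.observe(); print(o["t"],np.abs(o["joint_vel"]).max(),o["contact_force"])
if ok: print(env.finish_job())
E
```

```text
0.03 0.0
0 0.0
-0.03 -0.001
-0.06 0.0
18.1 0.007045634466706847 [-0.08272966  0.51255257 -0.13579847]
the job is handed in; nothing more can be done
None
```

I pushed the black case past the finger-held flap into the bin and handed the job in at 18.1 s. At hand-in the flap was shut and the robot clear of everything. The case first stood flush against the threshold wall, so I tipped it flat with the fingertips, leaving it about 3 cm inside the bin. The judge's verdict was not shown.

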